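# Weigh two plaster foot plugs, close the casting mould with the dry one

## Robot

A 6-joint arm with a two-finger parallel gripper is mounted at the origin on the work surface. World frame = base frame: x ahead of the robot, y to its left, z up, the work surface at z = 0. Lengths are in m, angles in rad, forces in N, time in s.
With the tool pointing down it reaches from about 0.25 to 0.85 m from the base axis. Payload 12.5 kg.
Tool frame: the origin (TCP) lies midway between the tips of the shut fingers; the grasp point (between the pads) lies 19 mm behind it; z points along the fingers, y is the line along which they close (so a half turn about z gives the same grasp; the last joint's range is limited). The gripper opens to 93 mm and grips with 3 to 60 N. Pads are 15 mm wide; open, the fingers measure 128 mm over their backs; the gripper's body (75 mm by 188 mm) begins 65 mm behind the grasp point.
Start: joints at [-1.197, 0.351, 1.652, -0, 1.139, -0.085], TCP at [0.244, -0.493, 0.219] pointing down, gripper open.
Joint ranges: [-2.75, 2.75], [-0.79, 2.1], [0.01, 2.65], [-1.57, 4.71], [0.07, 3.14], [-2.87, 2.87]. Speed limits (rad/s): [2.22, 2.22, 2.79, 3.14, 3.14, 3.14].

## Interface

Orientations are given as a unit quaternion [x, y, z, w].
In Python, from workcell import monitor, cams, bot gives the robot as it stands. The module is installed in compiled form; this text tells all that it offers.
- The arm moves only by the shell command python3 -m creep 'ROWS'. ROWS is JSON, a list that holds one entry, the list of rows, each a list of 7 numbers: the closure, from 0 (fully open) to 1 (shut), then the shift along the tool's x, y, z as a fraction of full scale, then the turn, a rotation vector about the tool's x, y, z as a fraction of full scale. In form: [[[fingers, x, y, z, rx, ry, rz], ...]]. A call has 1 to 10 rows; each row is the pose to reach, as a shift and turn from the pose commanded when the call began, along the tool's axes at that moment, turning the shorter way round; what a row does not reach only later rows make up. Full scale, the value 1, is 0.1 m for a shift and pi rad for a turn. A row lasts 1/8 s, in which the tool goes at most 62.5 mm and 10.7 degrees, less where a joint would pass 70% of its speed; a pose out of reach is approached as far as the arm can. A call with a number of a shift or a turn outside -1 to 1 is refused whole. A call with a gripper value outside its range is refused whole. The fingers move at their own pace and stop on an object; the grip force is fixed at half the most. Time passes only in rows, so rows that repeat a pose let the fingers close. It gives the time, the measured TCP pose, the force, the opening and the grip force at its end, in the units of the state.
- monitor.read_state(): the state, without advancing time (a new reading comes with each control period).
- cams.read_camera(name): name is "scene" or "top" or "wrist"; returns (picture, depth): 480x640x3 uint8, blue, green, red; 480x640 float32, m along the optical axis (not along the pixel's ray), 0 where there is no reading.
- cams.camera_info(name): a dict with "fov_y" (degrees; the focal length in pixels is half the picture's height over the tangent of half this angle, whatever the lens; pixels are square), "cx", "cy" (the principal point, pixels), "camera_from_world" (4x4, takes a point from world to camera coordinates); the wrist camera has in their place "T_tool_cam" (4x4, takes a point from camera to tool coordinates, whose origin is the TCP and whose axes are the flange's). Camera axes: x right, y down, z forward; pixel columns grow to the right and rows downward; lengths in m; the calibration is good to about 2 mm. The wrist camera is an equidistant fisheye: a pixel r from the principal point sees the ray r / f radians off the axis. A picture is of the moment at which its call begins: read the wrist's pose just before it. camera_info takes no time and is no camera call.
- bot.finish_job(): hands the job in; it is judged then, once.
Trained networks look in the newest picture that a camera, given by its name, has taken for a name from the list of things; names that differ only in an ending like _2 or _b are one class to them, and where a whole thing is asked for, a point or a joint stands for the part that bears it (a point fixed in the world has none). Each returns a list of dicts, best first, with "p" (0 to 1); they miss things now and then, are a little off and sometimes report something else, mostly with a low value. They report only what shows in the picture. A call takes as long as a camera call. They do not tell look-alikes from the thing itself.
- cams.spot_in(camera, label): "centre" ([column, row] in pixels, amid what is visible of it).
- cams.silhouettes(camera, label): "region" (480x640 bool, what is visible of it) and "centre" ([column, row] in pixels, amid what is visible of it).
The state is a dict: "t": time; "joint_positions": joint angles; "joint_vel": joint speeds; "tau": joint torques, N m; "tool_pos": TCP position; "ee_rot": TCP orientation; "contact_force": force on the tool from outside, world axes, zero at the start; "ft_torque": the same for the moment, N m; "opening": finger opening in m; "grip_force": force on a finger pad.
Only numpy, scipy, OpenCV 4.12 (cv2) and the standard library are available. Lean on these libraries where they do the work, as an engineer would, in place of code of your own. Each camera call takes 0.05 s, during which the arm holds its last target. There are 200 camera calls.

## Task

One of the two plaster foot plugs is still damp and weighs more than the brass weight on the balance; the dry one weighs less. First set a plug on the empty pan, let go and see which way the beam settles, then seat the dry plug fully home in the opening of the mould's foot ring, feeling for it, and stand the damp one upright on the drying rack. Plaster edges chip and the balance is delicate, so use a light touch and never force anything; leave the brass weight on its pan and the other things where they are.

Things in the scene. Friction and masses are not known exactly. Their poses are not given: they have to be found in the camera images.
- plug_1_mid (a point): Plaster foot plug: a disc 66 mm across, 30 mm high (lower edge bevelled 1 mm), with a centred bar grip on top 34 mm wide (its x), 56 mm long (its y), 44 mm high; 74 mm in all. Point half-way up its axis, 37 mm above its underside, z up. Take it across the 34 mm, fingertips 5 mm or more above the disc. Dry about 0.2 kg, damp about 0.3 kg: they look alike.
- plug_2_mid (a point): The other plaster foot plug, same shape and look, point also half-way up (37 mm above its underside). One of the two is damp, the other dry: only weighing tells which.
- pan_top (a point): Centre of the upper face of the balance's empty pan, a flat steel disc 140 mm across that stays level; at the start it is up, about 105 mm above the table, and can sink by 29 mm. It yields to 2 to 4 N and has hard stops at both ends of its travel.
- beam (a joint): Tilt of the balance beam, rad: 0 level, positive with the empty (plug) pan down, negative with the brass weight's pan down; stops and start at -0.14, other stop +0.14. Loaded, it swings for about 1.5 s, then settles below -0.05 with the dry plug on the pan and above +0.05 with the damp one.
- balance: Grey equal-arm balance, fixed: base 100 by 300 mm, origin under its middle, z up, beam along its y. Empty pan 105 mm from the middle on the -y side, pan with the brass weight 105 mm on the +y side; between them a dial 181 mm high, 60 mm wide, with a pointer on the beam. Takes no more than 20 N.
- weight_mid (a point): Brass 0.25 kg weight with a knob, 36 mm in diameter, 48 mm high, loose on the other pan, point half-way up. Stays there.
- mould_top (a point): On the axis of the mould block, level with the foot ring's top face, 102 mm above the table. The ring was laid on by hand: its opening is off this point by up to 7 mm along each of the block's x and y; find it by feel (it does not shift). A plug fully home rests on the block 22 mm below the ring's top face, its middle 15 mm above this point.
- rack_spot (a point): Wooden slatted drying rack, fixed, 150 mm (x) by 208 mm (y), slats' top face 42 mm above the table. Point on that face in the middle of the free part, 45 mm along +y from the rack's centre; a plug standing here has its middle 37 mm above it.
- mould: Plaster casting mould, fixed: block 150 by 150 by 80 mm with two rubber straps, origin under its centre, z up. On it lies a square foot ring, 128 by 128 by 22 mm, with a round opening 68.5 mm across right through it (rim bevelled 0.5 mm) for a foot plug. Plaster edges chip above 60 N, a knock included.
- rack: The drying rack itself, origin under its centre, z up.
- sprig: Bystander: small round plaster press mould, 60 mm in diameter, 22 mm high, on the other part of the rack, about 105 mm from the free spot; origin under its centre.
- mug_1: Bystander: unglazed red clay mug, 80 mm in diameter, 88 mm high, origin under its centre.
- mug_2: Bystander: white mug, 84 mm in diameter, 80 mm high, origin under its centre.
- jar: Bystander: small lidded jar, 52 mm in diameter, 62 mm high, origin under its centre.
- rib: Bystander: flat wooden potter's rib, 100 by 48 by 6 mm, origin under its centre.
- loop_tool: Bystander: loop trimming tool lying along its x, 160 mm long, 14 mm thick, origin under it.
- wood_knife: Bystander: wooden clay knife lying along its x, 150 by 16 by 7 mm, origin under its centre.
Mind the look-alikes: they are no part of the job. Leave any blue look-alike of the part that bears plug_2_mid alone. What is shaped like the part that bears plug_1_mid but green is not meant.

How it is judged:
On the way, in this order (a step that is already met when the one before it is completed fails the run):
1. a plug has been weighed: it stands on the empty pan by itself, let go, and the beam has settled (((horizontal distance between plug_1_mid and pan_top below 0.055 m and contact force between plug_1 and balance above 1 N and contact force between the fingers and plug_1 below 0.05 N and angle between plug_1_mid's own z axis and vertical below 0.15 rad and velocity of joint beam between -0.06 and 0.06 rad/s) or (horizontal distance between plug_2_mid and pan_top below 0.055 m and contact force between plug_2 and balance above 1 N and contact force between the fingers and plug_2 below 0.05 N and angle between plug_2_mid's own z axis and vertical below 0.15 rad and velocity of joint beam between -0.06 and 0.06 rad/s))), for 0.4 s.
2. a plug is fully home in the mould's foot ring and let go (((horizontal distance between plug_1_mid and mould_top below 0.013 m and z of plug_1_mid in the frame of mould_top below 0.018 m and angle between plug_1_mid's own z axis and vertical below 0.06 rad and contact force between the fingers and plug_1 below 0.05 N) or (horizontal distance between plug_2_mid and mould_top below 0.013 m and z of plug_2_mid in the frame of mould_top below 0.018 m and angle between plug_2_mid's own z axis and vertical below 0.06 rad and contact force between the fingers and plug_2 below 0.05 N))), for 0.2 s.
At the end, for the whole second after the job is handed in: The dry plug stands home in the foot ring: upright within 3 degrees, middle under 18 mm above the ring's top (15 when home), within 13 mm of the block's axis. The damp plug stands upright (6 degrees) on the rack's slats, weighing over 2.4 N there. Both let go and at rest ((((horizontal distance between plug_1_mid and mould_top below 0.013 m and z of plug_1_mid in the frame of mould_top below 0.018 m and angle between plug_1_mid's own z axis and vertical below 0.06 rad and contact force between the fingers and plug_1 below 0.05 N) and (contact force between plug_2 and rack above 2.4 N and angle between plug_2_mid's own z axis and vertical below 0.1 rad and contact force between the fingers and plug_2 below 0.05 N)) or ((horizontal distance between plug_2_mid and mould_top below 0.013 m and z of plug_2_mid in the frame of mould_top below 0.018 m and angle between plug_2_mid's own z axis and vertical below 0.06 rad and contact force between the fingers and plug_2 below 0.05 N) and (contact force between plug_1 and rack above 2.4 N and angle between plug_1_mid's own z axis and vertical below 0.1 rad and contact force between the fingers and plug_1 below 0.05 N))) and linear speed of each of plug_1, plug_2 below 0.03 m/s); the robot touches nothing.
It fails at once if the balance is pressed or struck with more than 20 N by a plug or the robot (contact force between any of plug_1, plug_2, the arm, the fingers and balance above 20 N).
It fails at once if a plug or the gripper is pressed or knocked against the mould or its ring with more than 60 N (contact force between any of plug_1, plug_2, the fingers and mould above 60 N).
It fails at once if a plug is tipped over (angle between any of plug_1_mid, plug_2_mid's own z axis and vertical above 0.7 rad).
It fails at once if the brass weight leaves its pan (not (x of weight_mid in the frame of balance below 0.05 m) or not (x of weight_mid in the frame of balance above -0.05 m) or not (y of weight_mid in the frame of balance above 0.055 m) or not (y of weight_mid in the frame of balance below 0.155 m)).
It fails at once if a bystander is shifted by more than 40 mm (distance of any of mug_1, mug_2, jar, rib, loop_tool, wood_knife, sprig from where it was at the start of the episode above 0.04 m).
It also fails if it takes over 67 s, if anything falls off the work surface, if the arm or the gripper's body presses on something with over 40 N, if the wrist force passes 120 N, or if a joint passes its speed limit or range.

## Working session

There is one attempt and no reset: what is moved stays moved. The work goes in short steps, Python scripts to look and compute and a shell command to move; the robot and the scene stay as the last step left them, time stands still between calls to the robot, and variables do not carry over. Pictures are saved under pics/ and viewed, at most 10 in all, crops included, and the job is handed in when it is done.

```bash
mkdir -p pics; cat > h.py <<'E'
import numpy as np, cv2
from scipy.spatial.transform import Rotation as R
from workcell import monitor, cams, bot
def cloud(cam,depth):
    i=cams.camera_info(cam); f=240/np.tan(np.radians(i["fov_y"])/2)
    v,u=np.mgrid[:480,:640]
    p=np.stack([(u-i["cx"])/f*depth,(v-i["cy"])/f*depth,depth],-1)
    M=np.linalg.inv(np.array(i["camera_from_world"]))
    return p@M[:3,:3].T+M[:3,3]
def delta(target,yaw=None):
    """shift in tool axes (fraction) to reach world target; measured pose"""
    s=monitor.read_state(); Q=R.from_quat(s["ee_rot"])
    return Q.inv().apply(np.array(target)-s["tool_pos"])/0.1
E
python3 - <<'E'
from h import *
s=monitor.read_state(); print(s["t"],s["tool_pos"],R.from_quat(s["ee_rot"]).as_matrix().round(3).tolist(),s["opening"])
for c in ["top","scene"]:
    im,d=cams.read_camera(c); cv2.imwrite(f"pics/{c}0.png",im); P=cloud(c,d); np.save(c+".npy",P)
    for l in ["plug_1_mid","balance","mould","rack","sprig","weight_mid"]:
        for r in cams.silhouettes(c,l)[:4]:
            m=r["region"]&(d>0); q=P[m]
            print(c,l,round(r["p"],2),np.round(r["centre"]),m.sum(),np.median(q,0).round(3) if len(q) else "",np.percentile(q,98,axis=0).round(3) if len(q) else "",np.percentile(q,2,axis=0).round(3) if len(q) else "")
E
```

```text
0.0 [ 0.24346979 -0.49277939  0.21810804] [[0.897, 0.443, -0.0], [0.443, -0.897, 0.001], [0.0, -0.001, -1.0]] 0.09282809479762033
top plug_1_mid 0.82 [444. 226.] 616 [ 0.553 -0.232  0.066] [ 0.581 -0.211  0.076] [ 0.526 -0.272  0.005]
top plug_1_mid 0.76 [404. 256.] 570 [ 0.473 -0.125  0.069] [ 0.505 -0.098  0.076] [ 0.448 -0.154  0.02 ]
top balance 0.74 [184. 209.] 6501 [0.593 0.381 0.085] [0.665 0.556 0.157] [0.532 0.233 0.022]
top mould 0.74 [509. 240.] 4879 [ 0.51  -0.382  0.095] [ 0.589 -0.314  0.104] [ 0.434 -0.461  0.008]
top rack 0.79 [364. 181.] 3430 [ 0.66  -0.043  0.04 ] [0.73  0.049 0.045] [ 0.585 -0.153 -0.001]
top sprig 0.95 [391. 186.] 492 [ 0.638 -0.115  0.063] [ 0.667 -0.088  0.067] [ 0.612 -0.142  0.043]
top sprig 0.71 [427. 301.] 254 [ 0.362 -0.199  0.012] [ 0.403 -0.156  0.017] [ 0.328 -0.248  0.004]
top weight_mid 0.82 [134. 214.] 256 [0.574 0.494 0.102] [0.592 0.512 0.125] [0.56  0.483 0.074]
scene plug_1_mid 0.8 [210. 207.] 840 [ 0.565 -0.229  0.045] [ 0.587 -0.211  0.077] [ 0.53  -0.258  0.003]
scene plug_1_mid 0.64 [266. 207.] 875 [ 0.488 -0.121  0.041] [ 0.5
[... 433 characters left out ...]

scene mould 0.55 [327. 203.] 359 [ 0.371 -0.022  0.007] [0.384 0.043 0.012] [ 0.356 -0.096 -0.001]
scene mould 0.47 [254. 272.] 4604 [ 0.664 -0.03   0.041] [0.731 0.053 0.046] [ 0.583 -0.15  -0.001]
scene rack 0.77 [251. 274.] 4594 [ 0.668 -0.028  0.041] [0.731 0.053 0.046] [ 0.584 -0.15  -0.001]
scene sprig 0.94 [226. 251.] 563 [ 0.644 -0.112  0.064] [ 0.669 -0.086  0.068] [ 0.614 -0.142  0.047]
scene sprig 0.18 [176. 168.] 4682 [ 0.534 -0.362  0.081] [ 0.595 -0.313  0.105] [ 0.448 -0.468  0.005]
scene weight_mid 0.73 [510. 357.] 418 [0.584 0.501 0.103] [0.593 0.518 0.125] [0.567 0.486 0.078]
scene weight_mid 0.15 [404. 312.] 3507 [0.607 0.292 0.105] [0.668 0.353 0.109] [0.543 0.228 0.101]
```

View pics/top0.png

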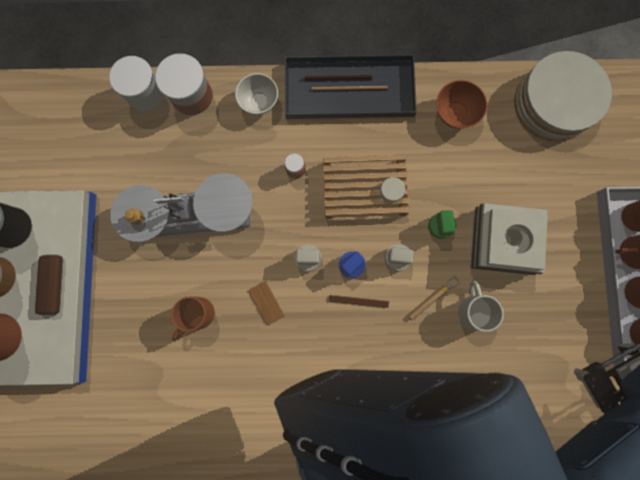

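View pics/scene0.png

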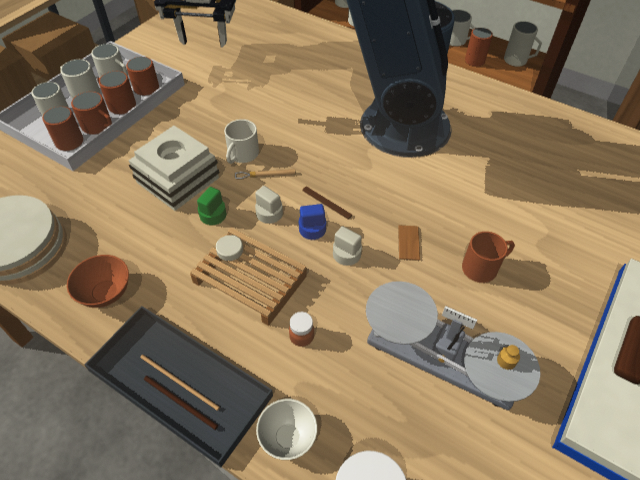

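The plaster-white candidates in top0 are (308,258) and (400,257), and these two fit. The green one at (444,225) and the blue one at (351,264) are look-alikes. The mould is at (510,238), its opening at about (519,239), the rack at (365,188), the balance's empty pan at (222,203) and the weight at (134,215). I'll confirm the plugs in one enlarged crop and measure everything.

```bash
python3 - <<'E'
from h import *
im=cv2.imread("pics/top0.png"); cv2.imwrite("pics/crop1.png",cv2.resize(im[205:285,290:470],None,fx=4,fy=4,interpolation=cv2.INTER_CUBIC))
T=np.load("top.npy").reshape(-1,3);S=np.load("scene.npy").reshape(-1,3)
def rect(P,name):
    P=P[:,:2].astype(np.float32)
    if len(P)<5: print(name,"few");return
    (c,s,a)=cv2.minAreaRect(P*1000); print(name,len(P),np.round(c,1),np.round(s,1),round(a,1),"mean",(P.mean(0)*1000).round(1))
def near(P,c,r,z0,z1): return P[(np.linalg.norm(P[:,:2]-c,axis=1)<r)&(P[:,2]>z0)&(P[:,2]<z1)]
tt=np.load("top.npy")
for n,(u,v) in dict(A=(308,256),B=(400,254)).items():
    c=np.median(tt[v-3:v+4,u-3:u+4].reshape(-1,3),0); print(n,c.round(3))
    for nm,P in (("top",T),("scene",S)):
        q=near(P,c[:2],.045,.071,.079); rect(q,n+nm+" grip"); 
        q=near(P,c[:2],.055,.026,.034); rect(q,n+nm+" disc")
for nm,P in (("top",T),("scene",S)):
    q=near(P,[.52,-.38],.13,.097,.107); rect(q,nm+" ring")
    q=near(P,[.52,-.38],.13,.076,.084); rect(q,nm+" block")
    q=near(P,[.60,.293],.09,.098,.112); rect(q,nm+" pan")
    q=near(P,[.57,.5],.09,.066,.082); rect(q,nm+" wpan")
    q=near(P,[.655,-.05],.15,.037,.047); rect(q,nm+" rack")
    q=near(P,[.6,.4],.3,.015,.03); rect(q,nm+" base")
    q=near(P,[.64,-.115],.06,.057,.07); rect(q,nm+" sprig")
E
```

```text
A [0.477 0.093 0.073]
Atop grip 241 [478.4  95. ] [52.4 31.3] 89.1 mean [478.7  95. ]
Atop disc 198 [478.4  94.1] [62.8 65.3] 60.2 mean [473.8  93. ]
Ascene grip 248 [479.   95.8] [54.7 35.2] 87.9 mean [478.8  96.4]
Ascene disc 182 [489.2 102.6] [39.7 64.5] 31.2 mean [494.5 100.9]
B [ 0.478 -0.125  0.073]
Btop grip 234 [ 475.1 -128.1] [55.3 32.4] 80.4 mean [ 476.  -128.6]
Btop disc 181 [ 476.  -125.9] [63.3 57.4] 5.6 mean [ 471.7 -124.5]
Bscene grip 222 [ 476.6 -127.6] [54.5 34.3] 84.1 mean [ 476.6 -127.5]
Bscene disc 172 [ 483.7 -122.8] [47.1 63.9] 38.5 mean [ 490.3 -122.7]
top ring 2351 [ 507.6 -397.4] [130.8 128.5] 82.8 mean [ 506.9 -396.9]
top block 1091 [ 518.  -361.6] [218.8 150.5] 82.7 mean [ 519.7 -377.6]
top pan 2708 [606.5 290.2] [139.2 137.3] 86.9 mean [605.6 290.1]
top wpan 2305 [589.3 497.5] [140.7 138.9] 25.9 mean [588.5 497. ]
top rack 2749 [658.1 -52.1] [149.1 208. ] 1.0 mean [659.1 -45.3]
top base 665 [563.8 386.7] [492.9 551.3] 48.1 mean [560.1 480.3]
top sprig 455 [ 641.  -115.6] [58.7 56.6] 0.3 mean [ 640.1 -115.6]
scene ring 1584 [ 506.4 -396.2] [134.9 132.5] 81.8 mean [ 508.4 -394.1]
scene block 875 [ 538.  -378.6] [149.3 209.2] 31.4 mean [ 537.1 -377.1]
scene pan 3537 [605.3 291. ] [139.1 138.7] 39.9 mean [606.8 292.1]
scene wpan 3665 [588.  497.8] [138.7 139.7] 63.3 mean [592.8 498.3]
scene rack 3391 [656.7 -51.9] [150.4 211. ] 0.8 mean [662.  -39.7]
scene base 1245 [500.8 385.7] [391.5 569.7] 8.4 mean [575.3 434.5]
scene sprig 482 [ 639.7 -115.8] [61.3 58.5] 50.4 mean [ 641.5 -113.7]
```

View pics/crop1.png

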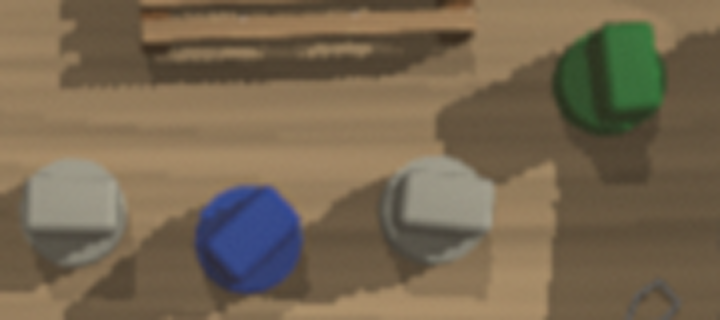

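The crop shows the two greyish-white plugs at crop (72,210) = A, (0.478, 0.095), and (440,208) = B, (0.476, -0.128). Blue is at (250,238) and green at (610,75). A and B are the ones meant. I start with A.

```bash
python3 -m creep '[[[0,1,-1,0,0,0,-0.345],[0,1,-1,0,0,0,-0.345],[0,1,-1,0,0,0,-0.345],[0,1,-1,0,0,0,-0.345],[0,1,-1,0,0,0,-0.345],[0,1,-1,0,0,0,-0.345],[0,1,-1,0,0,0,-0.345]]]'
python3 -m creep '[[[0,0.9,0.38,0,0,0,0],[0,0.9,0.38,0,0,0,0]]]' 
python3 -m creep '[[[0,0.9,0.38,0,0,0,0],[0,0.9,0.38,0,0,0,0]]]' 
python3 -m creep '[[[0,0.9,0.38,0,0,0,0],[0,0.9,0.38,0,0,0,0]]]' 
python3 -c "
from h import *
print(delta([.4785,.0953,.14]),R.from_quat(monitor.read_state()['ee_rot']).as_matrix().round(3).tolist())"
```

```text
t: 1.58
tool_pos: [0.289, -0.3591, 0.2187]
ee_rot: [0.717, 0.697, -0.0, 0.0]
contact_force: [0.1, -1.0, 0.7]
opening: 0.093
grip_force: 0.0
t: 1.82
tool_pos: [0.3298, -0.2686, 0.2186]
ee_rot: [0.718, 0.696, 0.0, -0.0]
contact_force: [-0.5, -0.0, -0.6]
opening: 0.0929
grip_force: 0.0
t: 2.08
tool_pos: [0.3706, -0.1794, 0.2188]
ee_rot: [0.718, 0.696, 0.0, 0.0]
contact_force: [-0.3, -0.5, 0.6]
opening: 0.0931
grip_force: 0.0
t: 2.33
tool_pos: [0.4112, -0.0904, 0.2188]
ee_rot: [0.718, 0.696, 0.0, 0.0]
contact_force: [-1.0, -0.1, 0.1]
opening: 0.0931
grip_force: 0.0
[1.87675849 0.61495348 0.78854821] [[0.031, 1.0, 0.001], [1.0, -0.031, 0.0], [0.0, 0.001, -1.0]]
```

```bash
python3 -m creep '[[[0,0.94,0.31,0.3,0,0,0],[0,0.94,0.31,0.3,0,0,0]]]' >/dev/null
python3 -m creep '[[[0,0.94,0.31,0.3,0,0,0],[0,0.94,0.31,0.3,0,0,0],[0,0.94,0.31,0.3,0,0,0]]]'
cat >> h.py <<'E'
def wcloud():
    s=monitor.read_state(); im,d=cams.read_camera("wrist"); i=cams.camera_info("wrist")
    f=240/np.tan(np.radians(i["fov_y"])/2); v,u=np.mgrid[:480,:640]
    x,y=u-i["cx"],v-i["cy"]; r=np.hypot(x,y)+1e-9; th=r/f; ok=(d>0)&(th<1.4)
    k=np.tan(np.minimum(th,1.4))/r; p=np.stack([x*k*d,y*k*d,d],-1)
    T=np.array(i["T_tool_cam"]); p=p@T[:3,:3].T+T[:3,3]
    p=R.from_quat(s["ee_rot"]).apply(p.reshape(-1,3)).reshape(p.shape)+s["tool_pos"]
    p[~ok]=np.nan; return im,p
def rect(P,name):
    (c,s,a)=cv2.minAreaRect(P[:,:2].astype(np.float32)*1000); print(name,len(P),np.round(c,1),np.round(s,1),round(a,1),"mean",(P.mean(0)*1000).round(1))
def near(P,c,r,z0,z1):
    P=P.reshape(-1,3); return P[(np.linalg.norm(P[:,:2]-c,axis=1)<r)&(P[:,2]>z0)&(P[:,2]<z1)]
E
python3 - <<'E'
from h import *
im,P=wcloud(); cv2.imwrite("pics/w1.png",im)
print(delta([.4785,.0953,.042]))
rect(near(P,[.478,.095],.045,.068,.080),"grip"); rect(near(P,[.478,.095],.045,.024,.036),"disc")
E
```

```text
t: 2.95
tool_pos: [0.4778, 0.0956, 0.1577]
ee_rot: [0.717, 0.697, -0.0, -0.0]
contact_force: [-1.0, -0.0, -0.2]
opening: 0.0929
grip_force: 0.0
[0.00975689 0.00976823 1.16224196]
grip 3458 [479.   93.8] [56.6 33.6] 87.6 mean [479.   95.6  72.8]
disc 1773 [479.6  97.5] [58.1 64. ] 87.9 mean [480.   99.8  29.6]
```

View pics/w1.png

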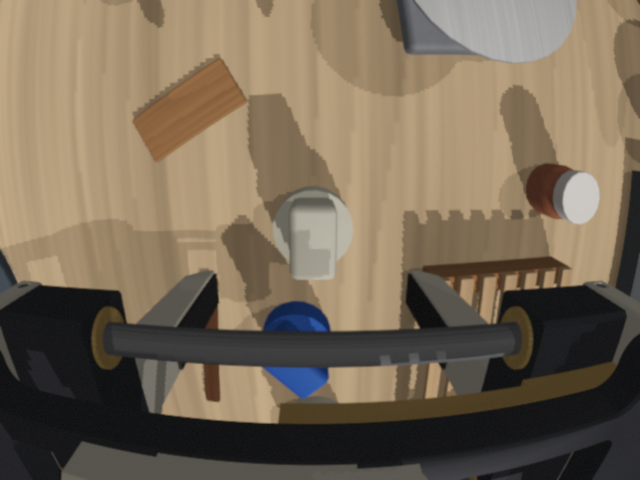

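The wrist view shows plug A's bar centred at (313,235) between the fingers, with blue behind it at (297,345) and clear of the path. I descend, grip and lift.

```bash
python3 -m creep '[[[0,-0.01,0.01,0.6,0,0,0],[0,-0.01,0.01,1,0,0,0]]]' >/dev/null
python3 -m creep '[[[0,0,0,0.18,0,0,0],[0,0,0,0.18,0,0,0],[1,0,0,0.18,0,0,0],[1,0,0,0.18,0,0,0],[1,0,0,0.18,0,0,0],[1,0,0,0.18,0,0,0],[1,0,0,0.18,0,0,0],[1,0,0,0.18,0,0,0]]]'
python3 -m creep '[[[1,0,0,-0.15,0,0,0],[1,0,0,-0.6,0,0,0],[1,0,0,-1,0,0,0],[1,0,0,-1,0,0,0]]]'
python3 -c "
from h import *
print(delta([.606,.290,.22]))"
```

```text
t: 4.25
tool_pos: [0.4788, 0.0927, 0.0406]
ee_rot: [0.717, 0.697, 0.0, -0.0]
contact_force: [-0.4, 0.4, 0.1]
opening: 0.0377
grip_force: 0.0
t: 4.75
tool_pos: [0.4802, 0.0929, 0.1439]
ee_rot: [0.717, 0.697, 0.002, 0.002]
contact_force: [-0.1, -0.1, -2.0]
opening: 0.0335
grip_force: 30.0
[ 2.00642114  1.20606161 -0.753202  ]
```

```bash
python3 -m creep '[[[1,0.1,0.06,-0.46,0,0,0],[1,0.5,0.3,-0.46,0,0,0],[1,1,0.6,-0.46,0,0,0]]]' >/dev/null
python3 -m creep '[[[1,0.5,0.3,0,0,0,0],[1,0.85,0.5,0,0,0,0],[1,1,0.6,0,0,0,0],[1,1,0.6,0,0,0,0],[1,1,0.6,0,0,0,0]]]'
python3 - <<'E'
from h import *
im,P=wcloud(); cv2.imwrite("pics/w2.png",im)
s=monitor.read_state();tp=np.array(s["tool_pos"]);print(delta([.606,.290,.16]))
q=near(P,tp[:2],.08,tp[2]-.02,tp[2]+.06)
h=np.histogram(near(P,tp[:2],.034,.1,.25)[:,2]-tp[2],bins=np.arange(-.06,.06,.004));print([(round(a,3),int(n)) for n,a in zip(*h)])
for a,b in((.022,.044),(-.02,.0)):
    q=near(P,tp[:2],.045,tp[2]+a,tp[2]+b); 
    if len(q)>5: rect(q,str((a,b)))
rect(near(P,[.606,.290],.09,.098,.112),"pan")
E
```

```text
t: 5.75
tool_pos: [0.6037, 0.2885, 0.186]
ee_rot: [0.717, 0.697, -0.001, -0.0]
contact_force: [-0.0, -0.5, -1.6]
opening: 0.0335
grip_force: 30.0
[0.01671664 0.02146096 0.26282577]
[(np.float64(-0.06), 0), (np.float64(-0.056), 0), (np.float64(-0.052), 0), (np.float64(-0.048), 3), (np.float64(-0.044), 65), (np.float64(-0.04), 69), (np.float64(-0.036), 73), (np.float64(-0.032), 59), (np.float64(-0.028), 60), (np.float64(-0.024), 65), (np.float64(-0.02), 199), (np.float64(-0.016), 2179), (np.float64(-0.012), 10), (np.float64(-0.008), 123), (np.float64(-0.004), 171), (np.float64(0.0), 177), (np.float64(0.004), 257), (np.float64(0.008), 356), (np.float64(0.012), 399), (np.float64(0.016), 371), (np.float64(0.02), 665), (np.float64(0.024), 2269), (np.float64(0.028), 5120), (np.float64(0.032), 394), (np.float64(0.036), 367), (np.float64(0.04), 347), (np.float64(0.044), 349), (np.float64(0.048), 343), (np.float64(0.052), 289)]
(0.022, 0.044) 8945 [605.2 296.8] [47.9 48. ] 46.0 mean [605.  299.9 215.5]
(-0.02, 0.0) 2781 [605.5 306.2] [33.1 65.4] 88.1 mean [605.5 308.9 172.4]
pan 15925 [607.1 304.8] [108.7 139.1] 87.2 mean [608.  315.5 104.3]
```

```bash
python3 -m creep '[[[1,0.01,0.02,0.12,0,0,0],[1,0.01,0.02,0.24,0,0,0],[1,0.01,0.02,0.30,0,0,0],[1,0.01,0.02,0.32,0,0,0],[1,0.01,0.02,0.34,0,0,0],[1,0.01,0.02,0.35,0,0,0],[1,0.01,0.02,0.36,0,0,0],[1,0.01,0.02,0.365,0,0,0]]]'
```

```text
t: 6.8
tool_pos: [0.6064, 0.2902, 0.1502]
ee_rot: [0.717, 0.697, 0.0, 0.0]
contact_force: [0.6, 0.2, -1.9]
opening: 0.0337
grip_force: 30.0
```

```bash
python3 -m creep '[[[1,0,0,0.01,0,0,0],[1,0,0,0.015,0,0,0],[1,0,0,0.02,0,0,0],[1,0,0,0.02,0,0,0]]]'
```

```text
t: 7.3
tool_pos: [0.6064, 0.2901, 0.1482]
ee_rot: [0.717, 0.697, 0.0, 0.0]
contact_force: [0.2, -1.5, 0.4]
opening: 0.0336
grip_force: 30.0
```

```bash
python3 -m creep '[[[0.3,0,0,0,0,0,0],[0.3,0,0,0,0,0,0],[0.3,0,0,0,0,0,0],[0.3,0,0,0,0,0,0],[0.3,0,0,0,0,0,0],[0.3,0,0,0,0,0,0],[0.3,0,0,0,0,0,0],[0.3,0,0,0,0,0,0]]]'; python3 -m creep '[[[0.3,0,0,-0.2,0,0,0],[0.3,0,0,-0.4,0,0,0],[0.3,0,0,-0.6,0,0,0],[0.3,0,0,-0.6,0,0,0],[0.3,0,0,-0.6,0,0,0],[0.3,0,0,-0.6,0,0,0],[0.3,0,0,-0.6,0,0,0],[0.3,0,0,-0.6,0,0,0]]]'
python3 - <<'E'
from h import *
im,P=wcloud(); cv2.imwrite("pics/w3.png",im)
rect(near(P,[.606,.290],.05,.155,.19),"bar")
q=near(P,[.606,.290],.09,.05,.2); h=np.histogram(q[:,2],bins=np.arange(.05,.2,.005)); print([(round(float(a),3),int(n)) for n,a in zip(*h)])
t,d=cams.read_camera("scene"); cv2.imwrite("pics/s3.png",cv2.resize(t[250:420,340:570],None,fx=3,fy=3)); S=cloud("scene",d)
rect(near(S,[.588,.498],.075,.064,.112),"wpan"); rect(near(S,[.606,.29],.08,.06,.112),"pan"); 
E
```

```text
t: 8.3
tool_pos: [0.6064, 0.2902, 0.1482]
ee_rot: [0.717, 0.697, 0.0, 0.0]
contact_force: [-0.5, 0.1, 0.3]
opening: 0.0648
grip_force: 0.0
t: 9.3
tool_pos: [0.6063, 0.2901, 0.2078]
ee_rot: [0.717, 0.697, -0.0, -0.0]
contact_force: [0.1, -0.2, -1.0]
opening: 0.0653
grip_force: 0.0
bar 5567 [607.6 292.2] [54.9 34. ] 88.4 mean [607.7 294.9 175.2]
[(0.05, 12), (0.055, 34), (0.06, 41), (0.065, 156), (0.07, 282), (0.075, 19), (0.08, 100), (0.085, 448), (0.09, 0), (0.095, 0), (0.1, 16214), (0.105, 57), (0.11, 66), (0.115, 62), (0.12, 68), (0.125, 85), (0.13, 2382), (0.135, 67), (0.14, 56), (0.145, 55), (0.15, 78), (0.155, 84), (0.16, 83), (0.165, 130), (0.17, 987), (0.175, 4397), (0.18, 190), (0.185, 0), (0.19, 0), (0.195, 0)]
wpan 3951 [587.7 498. ] [140.3 138.6] 12.0 mean [592.4 498.8  79.1]
pan 2318 [607.7 297.3] [129.  148.4] 30.6 mean [620.3 298.4 102.2]
```

View pics/s3.png

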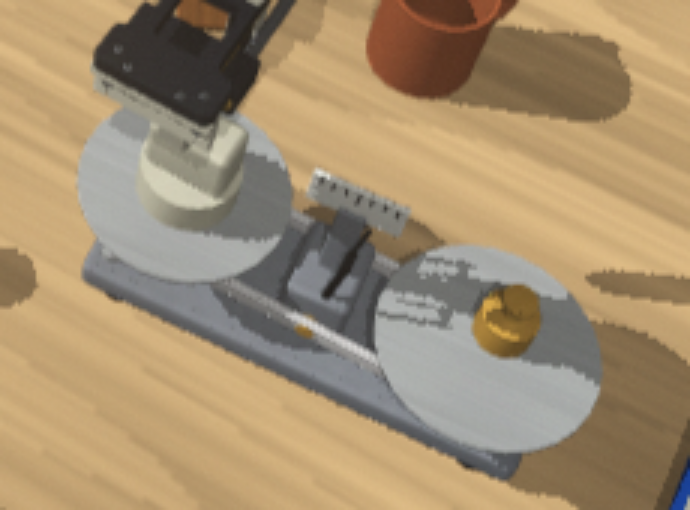

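The scene crop shows the plug pan at (185,190) still up (cloud height 0.104), the weight's pan down at (490,350) and the pointer tilted to match. So A is dry and goes to the mould, and B is damp and goes to the rack. I regrip A.

```bash
python3 -m creep '[[[0.3,0.01,0.01,0.3,0,0,0],[0.3,0.01,0.01,0.55,0,0,0],[0.3,0.01,0.01,0.61,0,0,0],[1,0.01,0.01,0.61,0,0,0],[1,0.01,0.01,0.61,0,0,0],[1,0.01,0.01,0.61,0,0,0],[1,0.01,0.01,0.61,0,0,0],[1,0.01,0.01,0.61,0,0,0],[1,0.01,0.01,0.61,0,0,0]]]'
python3 -m creep '[[[1,0,0,-0.05,0,0,0],[1,0,0,-0.25,0,0,0],[1,0,0,-0.5,0,0,0],[1,0,0,-0.7,0,0,0]]]'
python3 - <<'E'
from h import *
T=np.load("top.npy").reshape(-1,3)
# hole: rim points = ring-top points nearest the hole
im=cv2.imread("pics/top0.png",0)
q=T[(abs(T[:,2]-.102)<.006)&(np.linalg.norm(T[:,:2]-[.507,-.397],axis=1)<.055)]
from scipy.optimize import least_squares
c=np.array([.507,-.397])
for k in range(4):
    a=np.arctan2(*(q[:,:2]-c).T[::-1]); r=np.linalg.norm(q[:,:2]-c,axis=1); b=(a//(np.pi/18)).astype(int)
    e=np.array([q[b==i][r[b==i].argmin(),:2] for i in set(b)])
    s=least_squares(lambda x:np.hypot(*(e-x[:2]).T)-x[2],[*c,.034],loss="soft_l1",f_scale=.001).x; c=s[:2]
print("hole",s,len(e)); print(delta([.507,-.397,.20]))
E
```

```text
t: 10.52
tool_pos: [0.6076, 0.2912, 0.1473]
ee_rot: [0.717, 0.697, 0.0, 0.0]
contact_force: [1.0, 0.6, 0.2]
opening: 0.0338
grip_force: 30.0
t: 11.02
tool_pos: [0.6076, 0.2913, 0.2196]
ee_rot: [0.717, 0.697, 0.001, 0.0]
contact_force: [0.2, -0.4, -2.6]
opening: 0.0336
grip_force: 30.0
hole [ 0.50713628 -0.39672598  0.03406277] 36
[-6.90828194 -0.8123301   0.19082025]
```

```bash
python3 -m creep '[[[1,-0.2,-0.02,0,0,0,0],[1,-0.6,-0.07,0,0,0,0],[1,-0.98,-0.12,0,0,0,0]]]' >/dev/null
python3 -m creep '[[[1,-0.5,-0.06,0,0,0,0],[1,-0.98,-0.12,0,0,0,0]]]' >/dev/null
python3 -m creep '[[[1,-0.5,-0.06,0,0,0,0],[1,-0.98,-0.12,0,0,0,0]]]' >/dev/null
python3 -m creep '[[[1,-0.5,-0.06,0,0,0,0],[1,-0.98,-0.12,0,0,0,0]]]' >/dev/null
python3 -m creep '[[[1,-0.5,-0.06,0,0,0,0],[1,-0.98,-0.12,0,0,0,0]]]' >/dev/null
python3 -m creep '[[[1,-0.5,-0.06,0,0,0,0],[1,-0.98,-0.12,0,0,0,0]]]' >/dev/null
python3 -m creep '[[[1,-0.5,-0.06,0,0,0,0],[1,-0.8,-0.1,0,0,0,0],[1,-0.95,-0.12,0,0,0,0],[1,-0.95,-0.12,0,0,0,0],[1,-0.95,-0.12,0,0,0,0]]]'
python3 - <<'E'
from h import *
im,P=wcloud(); np.save("w4.npy",P); cv2.imwrite("pics/w4.png",im)
tp=np.array(monitor.read_state()["tool_pos"])
rect(near(P,tp[:2],.045,tp[2]-.02,tp[2]-.009),"disc"); 
q=near(P,[.507,-.397],.1,.098,.108); rect(q,"ring")
print(delta([.5071,-.3978,.157]))
E
```

```text
t: 13.28
tool_pos: [0.5043, -0.3882, 0.2171]
ee_rot: [0.717, 0.697, 0.0, -0.0]
contact_force: [0.0, 0.1, -3.0]
opening: 0.0339
grip_force: 30.0
disc 2360 [ 505.8 -371.2] [31.6 64.8] 88.1 mean [ 505.6 -369.5  201.7]
ring 11556 [ 509.1 -391.6] [114.7 128.8] 82.8 mean [ 511.3 -366.7  101.7]
[-0.0964108   0.02938462  0.60191374]
```

```bash
python3 -m creep '[[[1,-0.05,0.02,0.15,0,0,0],[1,-0.096,0.03,0.4,0,0,0],[1,-0.096,0.03,0.6,0,0,0],[1,-0.096,0.03,0.65,0,0,0],[1,-0.096,0.03,0.68,0,0,0],[1,-0.096,0.03,0.7,0,0,0],[1,-0.096,0.03,0.71,0,0,0],[1,-0.096,0.03,0.72,0,0,0],[1,-0.096,0.03,0.73,0,0,0]]]'
```

```text
t: 14.45
tool_pos: [0.507, -0.399, 0.1443]
ee_rot: [0.717, 0.697, 0.0, 0.0]
contact_force: [0.8, 0.2, -1.9]
opening: 0.0337
grip_force: 30.0
```

```bash
python3 -m creep '[[[1,0.01,0,0,0,0,0],[1,0.01,0,0.01,0,0,0],[1,0.01,0,0.02,0,0,0],[1,0.01,0,0.025,0,0,0],[1,0.01,0,0.025,0,0,0]]]'
```

```text
t: 15.08
tool_pos: [0.507, -0.3979, 0.1416]
ee_rot: [0.717, 0.697, 0.0, -0.0]
contact_force: [0.3, -0.6, -2.0]
opening: 0.0336
grip_force: 30.0
```

```bash
python3 -m creep '[[[1,0,0,0.01,0,0,0],[1,0,0,0.02,0,0,0],[1,0,0,0.03,0,0,0],[1,0,0,0.03,0,0,0]]]'
```

```text
t: 15.58
tool_pos: [0.5069, -0.3979, 0.1385]
ee_rot: [0.717, 0.697, 0.0, -0.0]
contact_force: [-0.0, -0.2, -2.4]
opening: 0.0338
grip_force: 30.0
```

```bash
python3 -m creep '[[[1,0,0,0.02,0,0,0],[1,0,0,0.04,0,0,0],[1,0,0,0.06,0,0,0],[1,0,0,0.08,0,0,0],[1,0,0,0.1,0,0,0],[1,0,0,0.115,0,0,0],[1,0,0,0.13,0,0,0],[1,0,0,0.13,0,0,0]]]'
```

```text
t: 16.58
tool_pos: [0.5069, -0.3979, 0.1255]
ee_rot: [0.717, 0.697, -0.0, -0.0]
contact_force: [0.1, -0.6, -1.3]
opening: 0.0341
grip_force: 30.0
```

```bash
python3 -m creep '[[[1,0,0,0.01,0,0,0],[1,0,0,0.015,0,0,0],[1,0,0,0.02,0,0,0],[1,0,0,0.025,0,0,0],[1,0,0,0.025,0,0,0]]]'
```

```text
t: 17.2
tool_pos: [0.507, -0.3981, 0.1249]
ee_rot: [0.717, 0.697, -0.0, 0.0]
contact_force: [-5.2, 4.0, 14.5]
opening: 0.034
grip_force: 30.0
```

```bash
python3 -m creep '[[[1,0,0,-0.01,0,0,0],[1,0,0,-0.015,0,0,0],[0.3,0,0,-0.015,0,0,0],[0.3,0,0,-0.015,0,0,0],[0.3,0,0,-0.015,0,0,0],[0.3,0,0,-0.015,0,0,0],[0.3,0,0,-0.015,0,0,0],[0.3,0,0,-0.015,0,0,0]]]';python3 -m creep '[[[0.3,0,0,-0.2,0,0,0],[0.3,0,0,-0.6,0,0,0],[0.3,0,0,-1,0,0,0],[0.3,0,0,-1,0,0,0]]]'
python3 - <<'E'
from h import *
im,P=wcloud(); cv2.imwrite("pics/w5.png",im)
for n,q in dict(bar=near(P,[.507,-.397],.05,.145,.175),disc=near(P,[.507,-.397],.032,.104,.12),ring=near(P,[.507,-.397],.09,.095,.107)).items():
    rect(q,n); print(np.median(q[:,2]).round(4), np.linalg.lstsq(np.c_[q[:,:2]-q[:,:2].mean(0),np.ones(len(q))],q[:,2],rcond=None)[0].round(3))
E
```

```text
t: 18.2
tool_pos: [0.507, -0.3979, 0.1246]
ee_rot: [0.717, 0.697, -0.0, 0.0]
contact_force: [-1.1, 0.2, 0.9]
opening: 0.0653
grip_force: 0.0
t: 18.7
tool_pos: [0.5081, -0.3989, 0.2295]
ee_rot: [0.717, 0.697, 0.0, 0.004]
contact_force: [1.1, 0.3, -0.6]
opening: 0.065
grip_force: 0.0
bar 3772 [ 508.  -397.4] [55.4 33.9] 89.1 mean [ 508.  -395.8  152.8]
0.1532 [-0.    -0.019  0.153]
disc 1694 [ 506.9 -393.1] [63.2 56.1] 0.8 mean [ 505.9 -391.1  109.8]
0.1097 [0.002 0.007 0.11 ]
ring 17108 [ 508.2 -398.6] [128.9 129. ] 82.7 mean [ 509.6 -391.8  101.7]
0.1017 [0.001 0.    0.102]
```

View pics/w5.png

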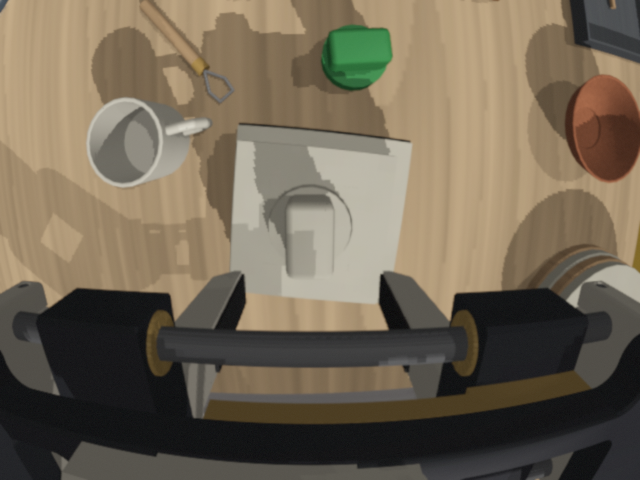

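The wrist view shows plug A with its bar at (311,235), flush in the ring. Its disc is 8 mm above the ring top, so it is home and level. Next is damp plug B.

```bash
python3 -m creep '[[[0,0.3,-0.05,0,0,0,0],[0,0.9,-0.13,0.1,0,0,0]]]' >/dev/null
python3 -m creep '[[[0,0.5,-0.07,0.1,0,0,0],[0,0.9,-0.13,0.3,0,0,0]]]' >/dev/null
python3 -m creep '[[[0,0.5,-0.07,0.1,0,0,0.03],[0,0.9,-0.13,0.3,0,0,0.03],[0,0.9,-0.13,0.3,0,0,0.03],[0,0.9,-0.13,0.3,0,0,0.03]]]'
python3 - <<'E'
from h import *
im,P=wcloud(); cv2.imwrite("pics/w6.png",im)
rect(near(P,[.476,-.128],.045,.068,.080),"grip"); rect(near(P,[.476,-.128],.045,.024,.036),"disc")
print(delta([.476,-.1278,.04]),R.from_quat(monitor.read_state()['ee_rot']).as_matrix().round(3).tolist()[0])
E
```

```text
t: 19.75
tool_pos: [0.4757, -0.1273, 0.1547]
ee_rot: [0.749, 0.663, -0.0, 0.0]
contact_force: [0.2, 0.2, 0.3]
opening: 0.0929
grip_force: 0.0
grip 3492 [ 476.6 -130.5] [55.2 33.7] 83.9 mean [ 476.8 -128.7   72.9]
disc 1820 [ 476.9 -127.2] [58.8 65. ] 82.6 mean [ 477.8 -124.7   29.6]
[-4.52890136e-04  7.61865584e-04  1.14864232e+00] [0.123, 0.992, 0.0]
```

View pics/w6.png

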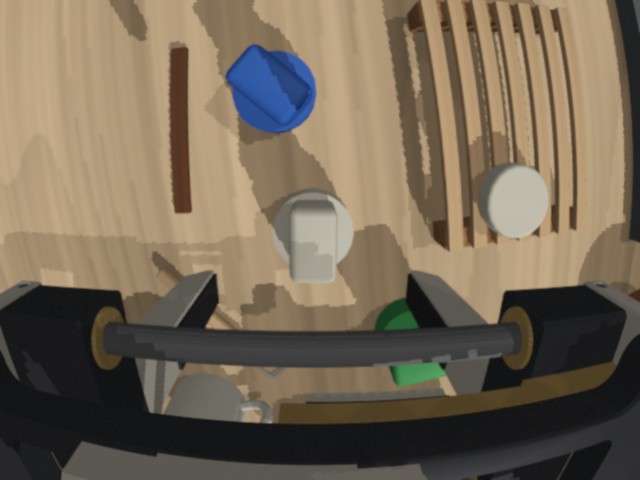

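Plug B's bar is centred at (313,235), with blue at (270,88) and green at (405,345) clear of the path. I grasp B.

```bash
python3 -m creep '[[[0,-0.01,0,0.6,0,0,0],[0,-0.01,0,1,0,0,0]]]' >/dev/null
python3 -m creep '[[[0,0,0,0.13,0,0,0],[0.5,0,0,0.15,0,0,0],[1,0,0,0.15,0,0,0],[1,0,0,0.15,0,0,0],[1,0,0,0.15,0,0,0],[1,0,0,0.15,0,0,0],[1,0,0,0.15,0,0,0],[1,0,0,0.15,0,0,0],[1,0,0,0.15,0,0,0],[1,0,0,0.15,0,0,0]]]'
python3 -m creep '[[[1,0,0,-0.1,0,0,0],[1,0,0,-0.6,0,0,0],[1,0,0,-1,0,0,0],[1,0,0,-1,0,0,0],[1,0,0,-1,0,0,0]]]'
python3 -c "
from h import *
print(delta([.658,-.007,.14]))"
```

```text
t: 21.3
tool_pos: [0.4756, -0.1279, 0.0397]
ee_rot: [0.749, 0.663, 0.0, 0.0]
contact_force: [-0.1, 0.5, 2.5]
opening: 0.0339
grip_force: 30.0
t: 21.92
tool_pos: [0.4747, -0.1276, 0.1387]
ee_rot: [0.749, 0.663, -0.0, -0.001]
contact_force: [0.3, -0.0, -3.3]
opening: 0.0337
grip_force: 30.0
[ 1.42122294  1.67178137 -0.01516277]
```

```bash
python3 -m creep '[[[1,0.1,0.12,0,0,0,0],[1,0.4,0.47,0,0,0,0],[1,0.71,0.83,0,0,0,0]]]' >/dev/null
python3 -m creep '[[[1,0.4,0.47,0,0,0,0],[1,0.65,0.76,0.1,0,0,0],[1,0.71,0.83,0.3,0,0,0],[1,0.71,0.83,0.45,0,0,0],[1,0.71,0.83,0.5,0,0,0],[1,0.71,0.83,0.53,0,0,0],[1,0.71,0.83,0.55,0,0,0],[1,0.71,0.83,0.56,0,0,0],[1,0.71,0.83,0.565,0,0,0]]]'
```

```text
t: 23.42
tool_pos: [0.6577, -0.0073, 0.0834]
ee_rot: [0.749, 0.662, 0.0, 0.0]
contact_force: [-0.0, -0.3, -3.2]
opening: 0.0338
grip_force: 30.0
```

```bash
python3 -m creep '[[[1,0,0,0.01,0,0,0],[1,0,0,0.015,0,0,0],[1,0,0,0.02,0,0,0],[1,0,0,0.02,0,0,0]]]'
```

```text
t: 23.92
tool_pos: [0.6576, -0.0072, 0.0818]
ee_rot: [0.749, 0.663, 0.0, 0.0]
contact_force: [-3.8, 0.4, 5.5]
opening: 0.0338
grip_force: 30.0
```

Contact felt, so I release, rise and check.

```bash
python3 -m creep '[[[1,0,0,-0.003,0,0,0],[0.3,0,0,-0.003,0,0,0],[0.3,0,0,-0.003,0,0,0],[0.3,0,0,-0.003,0,0,0],[0.3,0,0,-0.003,0,0,0],[0.3,0,0,-0.003,0,0,0],[0.3,0,0,-0.003,0,0,0]]]'
python3 -m creep '[[[0.3,0,0,-0.2,0,0,0],[0.3,0,0,-0.6,0,0,0],[0.3,0,0,-1,0,0,0],[0.3,0,0,-1,0,0,0],[0.3,0,0,-1,0,0,0]]]'
python3 - <<'E'
from h import *
im,P=wcloud()
for n,q in dict(bar=near(P,[.657,-.007],.05,.105,.13),disc=near(P,[.657,-.007],.034,.064,.082)).items():
    rect(q,n); print(np.median(q[:,2]).round(4))
im,d=cams.read_camera("scene"); cv2.imwrite("pics/s9.png",im); S=cloud("scene",d)
q=near(S,[.507,-.397],.05,.145,.165)
if len(q): rect(q,"A bar")
E
```

```text
t: 24.8
tool_pos: [0.6576, -0.0072, 0.0815]
ee_rot: [0.749, 0.663, 0.0, 0.0]
contact_force: [0.1, -0.1, 0.2]
opening: 0.0652
grip_force: 0.0
t: 25.42
tool_pos: [0.6573, -0.0072, 0.1816]
ee_rot: [0.749, 0.663, -0.0, -0.0]
contact_force: [0.3, 0.6, -0.5]
opening: 0.065
grip_force: 0.0
bar 4035 [658.5  -9.2] [54.9 34.4] 81.9 mean [658.5  -7.2 114.7]
0.1152
disc 1947 [658.3  -5.5] [56.9 65.1] 85.3 mean [658.1  -2.1  71.7]
0.0716
A bar 265 [ 507.  -393.9] [56.5 35.5] 88.6 mean [ 509.5 -392.3  152.4]
```

View pics/s9.png

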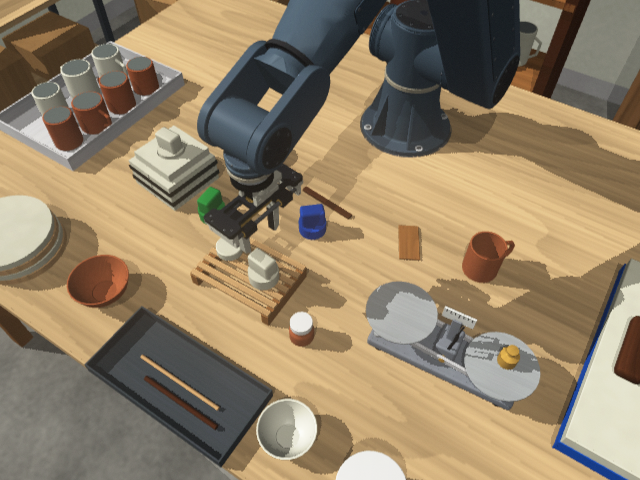

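The scene shows A seated in the mould at (168,143), B upright on the rack at (263,268), the weight on its pan at (510,357), and the gripper clear of everything. I hand in.

```bash
python3 -c "
from h import *
print(bot.finish_job())"
```

```text
the job is handed in; nothing more can be done
None
```

I weighed one plug and it was the dry one; it is now fully home in the foot ring, the damp one stands upright on the rack, and the job was handed in about 25 s into the 67 s allowed (no verdict came back).

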